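Back off the locking ring of the inspection pot by counted turns

ROBOT

A 6-joint arm with a two-finger parallel gripper is mounted at the origin on the work surface; the furniture and walls round the work are solid. World frame = base frame: x ahead of the robot, y to its left, z up, the work surface at z = 0. Lengths are in mm, angles in degrees, forces in N, time in s.
With the tool pointing down it reaches from about 300 to 850 mm from the base axis. Payload 4.2 kg.
Tool frame: the origin (TCP) lies between the finger pads; the fingertips stand 14 mm ahead of it and the grasp point (between the pads) lies 5 mm behind it (env.finger_overhang is the distance from the TCP to the fingertips, in mm); z points along the fingers, y is the line along which they close (so a half turn about z gives the same grasp; the last joint's range is limited). The gripper opens to 91 mm and grips with 3 to 60 N. Pads are 32 mm wide; open, the fingers measure 118 mm over their backs; the gripper's body (76 mm by 178 mm) begins 60 mm behind the grasp point.
Start: joints at [-75.974, 18.312, 89.639, -0, 72.044, -1.146], TCP at [150.49, -554.975, 206.676] pointing down, gripper open.
Joint ranges: [-177.97, 177.97], [-48.28, 115.42], [12.27, 149.76], [-77.06, 257.06], [2.81, 150.46], [-146.56, 146.56]. Speed limits (degrees/s): [147.25, 147.25, 180, 180, 180, 180].

INTERFACE

Orientations are given as [roll, pitch, yaw] about the fixed x, y, z axes, in that order (R = Rz(yaw) Ry(pitch) Rx(roll)).
In Python, from workcell import status, cams, env, finder gives the robot as it stands.
- The arm moves only by the tool apply_moves, never from a script. Its argument "increments" is a list of rows, each a list of 7 numbers: the opening, from -1 (shut) to 1 (fully open), then the shift along the world's x, y, z in m, then the turn, a rotation vector about the world's x, y, z in degrees. In form: [[gripper, x, y, z, ax, ay, az], ...]. A call has 1 to 5 rows; each row shifts and turns the commanded pose from where the row before left it; what a row does not reach is not made up. A row lasts 1/12 s, in which the tool goes at most 41.7 mm and 7.16 degrees, less where a joint would pass 70% of its speed; a pose out of reach is approached as far as the arm can. A call with a gripper value outside its range is refused whole. The fingers move at their own pace and stop on an object; "newtons" is the grip in N (left out, the last holds). Time passes only in rows, so rows that do not move let the fingers close. It gives the time, the measured TCP pose, the force, the opening and the grip force at its end, in the units of the state.
- status.state(): the state, without advancing time (a new reading comes with each control period).
- cams.grab_frame(name): name is "side" or "top" or "wrist"; returns a dict with "color" (384x512x3 uint8, red, green, blue), "intrinsics" (3x3 intrinsics, pixels), "R" (3x3) and "t" (3): a world point X has camera coordinates R X + t. Camera axes: x right, y down, z forward; pixel columns grow to the right and rows downward; lengths in mm; the calibration is good to about 2 mm. A picture is of the moment at which its call begins. There is no depth.
- env.job_done(): hands the job in; it is judged then, once.
Trained networks look in the newest picture that a camera, given by its name, has taken for a name from the list of things; names that differ only in an ending like _2 or _b are one class to them, and where a whole thing is asked for, a point or a joint stands for the part that bears it (a point fixed in the world has none). Each returns a list of dicts, best first, with "score" (0 to 1); they miss things now and then, are a little off and sometimes report something else, mostly with a low value. They report only what shows in the picture. A call takes as long as a camera call. They do not tell look-alikes from the thing itself.
- finder.boxes_of(query, camera): "rect" ([left, top, width, height] in pixels, round what is visible of it).
- finder.trace(query, camera): "pixels" (384x512 bool, what is visible of it) and "rect" ([left, top, width, height] in pixels, round what is visible of it).
The state is a dict: "time_s": time; "qpos": joint angles; "qvel": joint speeds; "effort": joint torques, N m; "ee_pos": TCP position; "ee_rot": TCP orientation; "force": force on the tool from outside, world axes, zero at the start; "torque": the same for the moment, N m; "gripper_width": finger opening in mm; "gripper_force": force on a finger pad.
Only numpy, scipy, OpenCV 4.12 (cv2) and the standard library are available. Lean on these libraries where they do the work, as an engineer would, in place of code of your own. Each camera call takes 0.05 s, during which the arm holds its last target. There are 200 camera calls.

TASK

Loosen the knurled locking ring of the larger inspection pot by rolling it round with a fingertip, anticlockwise seen from above: bring the ring's black mark to the fixed arrow, then go on for exactly two more full turns and stop with the mark at the arrow again. Lift nothing, leave the pot standing where it is, then take the hand away. Do not disturb the smaller pot or anything else on the table.

Things in the scene. Friction and masses are not known exactly. Their poses are not given: they have to be found in the camera images.
- large_pot_axis (a point): Large inspection pot: grey canister, foot 92 mm, body 76 mm across, 92 mm high, about 3 kg, standing loose on the table, closed by the large ring. The point is on its upright axis, half-way up the ring, 79 mm above the table; z up, -x towards where the arrow points. The pot starts to slide at about 13 to 20 N sideways.
- large_ring (a joint): Turn of the large ring, rad, growing anticlockwise seen from above (loosening). 0 = mark meets arrow the first time; starts between -1.5 and -0.6 (mark short of the arrow); each 6.283 more brings mark to arrow again. It does not rise, stays where left, and has hard stops only at -1.9 and +20: nothing stops it at the right place. Drag about 0.05 N m (1 N at the rim).
- large_pot_pointer (a point): Tip of the black raised arrow on the fixed steel bezel (55 mm across) of the glass window in the middle of the large ring, 3 mm above the ring's top; it shows where the mark must stand. It does not turn.
- large_ring_mark (a point): Middle of the mark, a black radial line 15 x 6 mm on the flat top of the large ring, 36 mm from the axis; turns with the ring. The ring is a level disc, 68 to 90 mm above the table, 96 mm across its 24 upright rounded ridges (5 mm wide, 3.5 mm proud). A fingertip pressed lightly (3 to 8 N) on the knurl and moved round with it carries it along.
- small_pot_axis (a point): The small pot, of the same kind but with a knurled ring only 60 mm across and 62 mm high in all: not to be touched. On its axis, half-way up its ring (53 mm above the table).
- small_ring (a joint): Turn of the small pot's ring, rad, starts at 0; it must stay.
- pen: marker pen, 135 mm long, 17 mm thick, lying between the two pots; bystander, origin at the centre of its underside
- spool: spool of white thread with black flanges, 45 mm across, 61 mm high, standing; bystander, origin at the centre of its underside
- jar: small white jar with a knurled plastic ring, 58 mm, lying on its side; bystander, origin at the centre of its underside
- carton: small carton, 54 x 80 x 26 mm, lying flat; bystander, origin at the centre of its underside
- cap: black screw cap, 34 mm across, 22 mm high; bystander, origin at the centre of its underside
- tweezers: metal tweezers, 132 mm long, 10 mm high, lying; bystander, origin at the centre of its underside
Not all that is in view belongs to the job. What is shaped like the part that bears large_pot_axis but pink is not meant.

How it is judged (in metres and radians):
On the way, in this order (a step that is already met when the one before it is completed fails the run):
1. the mark comes to the arrow for the first time (value of joint large_ring above -0.2 rad), for 0.1 s.
2. one full turn past the arrow (value of joint large_ring above 6.083 rad), for 0.1 s.
At the end, for the whole second after the job is handed in: Large ring at rest two full turns past its first meeting with the arrow (12.566 rad, within 0.3 rad); large pot upright and within 20 mm of its start; small pot within 15 mm, its ring within 0.2 rad; every bystander within 20 mm of its start (value of joint large_ring between 12.266 and 12.866 rad and velocity of joint large_ring between -0.05 and 0.05 rad/s and angle between large_pot_axis's own z axis and vertical below 0.05 rad and value of joint small_ring between -0.2 and 0.2 rad and distance of each of large_pot_axis, pen, spool, jar, carton, cap, tweezers from where it was at the start of the episode below 0.02 m and distance of small_pot_axis from where it was at the start of the episode below 0.015 m); the robot touches nothing.
It fails at once if the large pot is shoved along or lifted (more than 20 mm from where it stood) (distance of large_pot_axis from where it was at the start of the episode above 0.02 m).
It fails at once if the large pot is tipped (more than about 11 degrees) (angle between large_pot_axis's own z axis and vertical above 0.2 rad).
It fails at once if the small pot is moved more than 15 mm or its ring turned more than 0.2 rad (distance of small_pot_axis from where it was at the start of the episode above 0.015 m or value of joint small_ring above 0.2 rad or value of joint small_ring below -0.2 rad).
It fails at once if a bystander is moved or lifted more than 20 mm (distance of any of pen, spool, jar, carton, cap, tweezers from where it was at the start of the episode above 0.02 m).
It fails at once if the large ring is turned more than half a turn too far (value of joint large_ring above 15.708 rad).
It also fails if it takes over 67 s, if anything falls off the work surface, if the arm or the gripper's body presses on something with over 40 N, if the wrist force passes 120 N, or if a joint passes its speed limit or range.

## Working session

There is one attempt and no reset: what is moved stays moved. The work goes in short steps, Python scripts to look and compute and a tool call to move; the robot and the scene stay as the last step left them, time stands still between calls to the robot, and variables do not carry over. Pictures are saved under pics/ and viewed, at most 10 in all, crops included, and the job is handed in when it is done.

Besides the shell and the picture viewer there is one more tool, called as name(argument=value, ...), one argument or row to a line, values as JSON. apply_moves: Moves the arm, as the interface text tells. Its arguments: {"type":"object","properties":{"increments":{"type":"array","items":{"type":"array","items":{"type":"number"}}},"newtons":{"type":"number"}},"required":["increments"]}

```bash
mkdir -p pics; python3 - <<'E'
from workcell import status,cams,env,finder
import cv2,numpy as np
ims=[]
for c in("top","side"):
    f=cams.grab_frame(c); ims.append(f["color"][:,:,::-1]); print(c,f["intrinsics"].tolist(),f["R"].tolist(),f["t"].tolist())
    for q in("large_pot_axis","small_pot_axis","large_ring_mark","large_pot_pointer","pen","spool","jar","carton","cap","tweezers"):
        try: print(q,[(round(d["score"],2),[int(v) for v in d["rect"]]) for d in finder.boxes_of(q,c)][:3])
        except Exception as e: print(q,e)
    cv2.imwrite(f"pics/{c}0.png",cv2.resize(ims[-1],(800,600)))
s=status.state(); print(s)
E
```

```text
top [[374.0300435260667, 0.0, 253.4331404069236], [0.0, 374.0300435260667, 196.1308331433793], [0.0, 0.0, 1.0]] [[0.010978945488161036, -0.9999343713393096, -0.0032734951088819473], [-0.9970214425444959, -0.010696918365334531, -0.07637944123897054], [0.07633941224858871, 0.004102310537398681, -0.9970734502461666]] [20.119164372581572, 403.9518558504594, 1124.1761446308567]
large_pot_axis [(0.98, [275, 206, 35, 30]), (0.77, [346, 260, 39, 35]), (0.7, [294, 141, 39, 41])]
small_pot_axis []
large_ring_mark [(0.86, [300, 144, 32, 31]), (0.86, [279, 205, 31, 34]), (0.78, [351, 261, 38, 37])]
large_pot_pointer [(0.83, [296, 144, 34, 34]), (0.62, [274, 207, 38, 33])]
pen [(0.73, [241, 149, 41, 8]), (0.45, [261, 113, 7, 13])]
spool [(0.45, [253, 184, 13, 19])]
jar []
carton [(0.97, [321, 194, 29, 18])]
cap [(0.56, [260, 114, 8, 11]), (0.47, [183, 202, 16, 20])]
tweezers []
side [[378.9116969100746, 0.0, 259.00156766772085], [0.0, 378.9116969100746, 185.99368843141536], [0.0, 0.0, 1.0]] [[-0.9995590647468039, -0.024720333133709985, -0.016449352943294523], [0.0026449826793389125, 0.47765099546
[... 716 characters left out ...]
 13, 9])]
tweezers []
{'time_s': 1.1, 'qpos': array([-7.59734097e+01,  1.83093260e+01,  8.96388575e+01,  9.69771279e-04,
        7.20433737e+01, -1.14520206e+00]), 'qvel': array([ 0.16539949,  0.08104004, -0.07311119, -0.05450105, -0.04789905,
       -0.02291558]), 'effort': array([-3.58640638e-03, -4.12377977e+01, -2.32234758e+01,  7.25969276e-02,
        3.78135208e-02,  1.04449663e-05]), 'ee_pos': array([ 150.50322554, -554.9737834 ,  206.70272131]), 'ee_rot': array([ 1.79991540e+02, -7.53652925e-04,  1.51714935e+01]), 'force': array([ 0.58170102, -0.11762959,  0.00621367]), 'torque': array([ 0.00533074, -0.03862988, -0.00731337]), 'gripper_force': 0.0, 'gripper_width': 91.32195716854346}
```

View pics/top0.png

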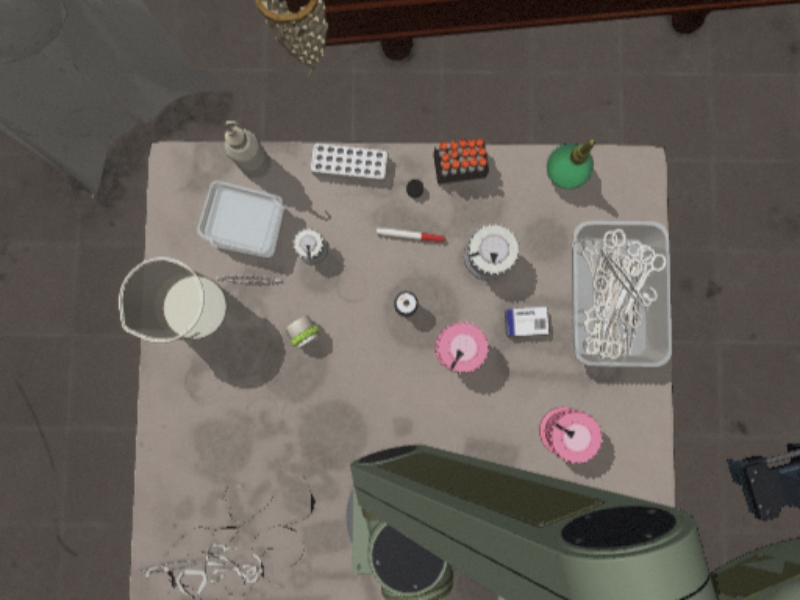

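View pics/side0.png

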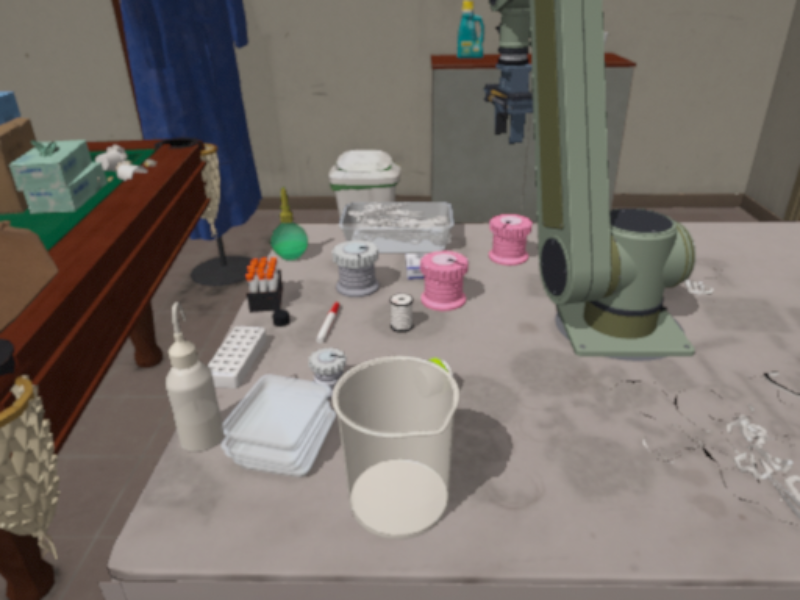

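Top view (800x600): grey pot with large ring at (493,248). Pink look-alikes are at (462,348) and (571,436), and the small grey pot is at (310,243). The grey one at (493,248) fits: it's grey, and its ring is about 96 mm. I'll confirm it in a crop and measure it.

```bash
cat > h.py <<'E'
from workcell import status,cams,env,finder
import cv2,numpy as np
def back(f,u,v,z):
    K,R,t=f["intrinsics"],np.array(f["R"]),np.array(f["t"])
    d=R.T@np.linalg.solve(K,[u,v,1]); c=-R.T@t
    return c+d*(z-c[2])/d[2]
def proj(f,X):
    p=f["intrinsics"]@(np.array(f["R"])@np.array(X,float)+f["t"]); return p[:2]/p[2]
E
python3 - <<'E'
from h import *
f=cams.grab_frame("top"); im=f["color"][:,:,::-1]
A=cv2.resize(im[133:193,280:350],None,fx=8,fy=8,interpolation=cv2.INTER_CUBIC)
cv2.imwrite("pics/crop0.png",A)
for d in finder.trace("large_ring","top")[:4]:
    ys,xs=np.where(d["pixels"]); print(d["score"],[int(v) for v in d["rect"]])
    (cx,cy),r=cv2.minEnclosingCircle(np.c_[xs,ys].astype(np.float32)); print(cx,cy,r,back(f,cx,cy,79).round(1))
print(back(f,315.5,158.7,90),back(f,198,155,62))
s=cams.grab_frame("side")
for d in finder.boxes_of("large_ring","side")[:4]: print(d, proj(s,back(f,315.5,158.7,90)))
E
```

```text
0.73 [353, 267, 32, 29]
367.3260803222656 279.5 16.741344451904297 [ 166.1 -300.1   79. ]
0.72 [298, 143, 32, 33]
315.27777099609375 159.61111450195312 16.626907348632812 [ 506.9 -153.7   79. ]
0.69 [284, 206, 25, 32]
296.0 222.2586212158203 16.024799346923828 [325.2 -98.3  79. ]
[ 507.5576077  -152.59455684   90.        ] [520.01727263 189.08299106  62.        ]
{'rect': [314.1, 138.7, 26.6, 15.2], 'score': 0.74} [227.42848326 159.35652352]
{'rect': [267.0, 164.7, 33.8, 13.6], 'score': 0.67} [227.42848326 159.35652352]
{'rect': [214.4, 151.0, 31.9, 21.5], 'score': 0.64} [227.42848326 159.35652352]
```

View pics/crop0.png

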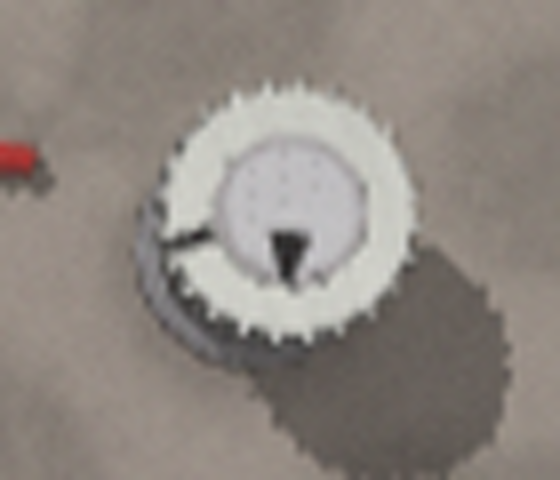

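Crop: it's the grey pot. Ring centre is near crop (290,213), the mark at (188,240), and the arrow tip at (291,285), pointing down, which is world -x. The ring is at about -1.3 rad. Pot axis ≈ (507,-153.5).

My plan is to use the corner of the shut fingers in the knurl gaps, in repeated 60° strokes (4 ridges each).

apply_moves(
  increments=[
    [-1,0.0256,0.0266,0,0,0,0],
    [-1,0.0256,0.0266,0,0,0,0],
    [-1,0.0256,0.0266,0,0,0,0],
    [-1,0.0256,0.0266,0,0,0,0],
    [-1,0.0256,0.0266,0,0,0,0],
  ],
  newtons=10,
)

```text
time_s: 1.72
ee_pos: [279.3, -420.7, 206.8]
ee_rot: [180.0, -0.0, 15.1]
force: [-0.2, -1.2, 0.7]
gripper_width: 60.5
gripper_force: 0.0
```

apply_moves(
  increments=[
    [-1,0.0256,0.0266,0,0,0,0],
    [-1,0.0256,0.0266,0,0,0,0],
    [-1,0.0256,0.0266,0,0,0,0],
    [-1,0.0256,0.0266,0,0,0,0],
    [-1,0.0256,0.0266,0,0,0,0],
  ],
)

```text
time_s: 2.13
ee_pos: [407.5, -287.5, 206.9]
ee_rot: [180.0, -0.0, 15.2]
force: [-0.2, -0.0, -0.0]
gripper_width: 27.3
gripper_force: 0.0
```

apply_moves(
  increments=[
    [-1,0.0256,0.0266,0,0,0,0],
    [-1,0.0256,0.0266,0,0,0,0],
    [-1,0,0,-0.03,0,0,0],
    [-1,0,0,-0.03,0,0,0],
    [-1,0,0,0,0,0,0],
  ],
)

```text
time_s: 2.55
ee_pos: [454.7, -233.1, 141.9]
ee_rot: [-179.6, 0.5, 15.3]
force: [-1.4, -0.3, -0.3]
gripper_width: 0.4
gripper_force: 0.0
```

```bash
python3 - <<'E'
from h import *
a=cams.grab_frame("wrist")["color"][:,:,::-1]; f=cams.grab_frame("side"); b=f["color"][:,:,::-1]
b=cv2.resize(b[120:200,170:270],(500,400),interpolation=cv2.INTER_CUBIC)
cv2.imwrite("pics/w1.png",cv2.resize(a,(800,600)));cv2.imwrite("pics/s1.png",b)
for p in([507,-153.5,90],[555,-153.5,90],[459,-153.5,90]): print(proj(f,p))
s=status.state();print(s["time_s"],s["ee_pos"],s["ee_rot"],s["force"],s["gripper_width"])
w=cams.grab_frame("wrist");print(proj(w,[507,-153.5,90]),[proj(w,[507+48*np.cos(t),-153.5+48*np.sin(t),90]).round() for t in np.radians([0,90,180,270])])
E
```

```text
[227.62835284 159.23894453]
[212.80597755 159.30930596]
[242.48520421 159.16841945]
2.65 [ 457.33070258 -235.57587206  146.47776792] [-1.79929593e+02  8.01213122e-02  1.51720740e+01] [0.12552633 0.34952412 0.7257295 ] 0.2571199347445437
[163.22988281 108.78041267] [array([176.,  39.]), array([97., 91.]), array([151., 171.]), array([227., 126.])]
```

View pics/w1.png

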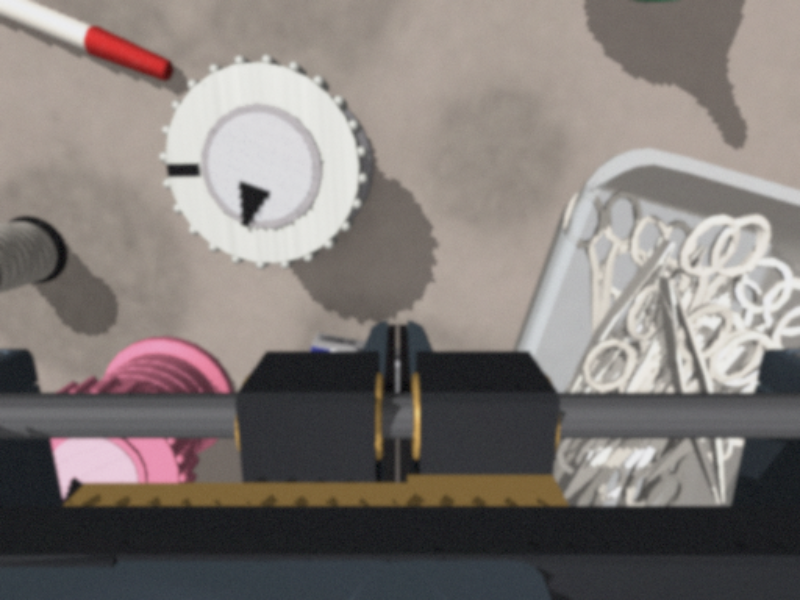

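Wrist view: the grey pot's ring is centred near (264,162). That puts the axis about 5 mm off my top-view estimate, near (508,-156). The mark (183,170) is about 75° short of the arrow (250,225), and the shut fingers are clear. I'll go down and feel for contact.

apply_moves(
  increments=[
    [-1,0,0,-0.03,0,0,0],
    [-1,0,0,-0.03,0,0,0],
    [-1,0,0,0,0,0,0],
    [-1,0.004,0.0069,0,0,0,0],
    [-1,0.0035,0.0061,0,0,0,0],
  ],
)

```text
time_s: 3.12
ee_pos: [466.9, -223.5, 89.0]
ee_rot: [179.8, -0.2, 15.1]
force: [0.6, -0.3, 0.3]
gripper_width: 0.6
gripper_force: 0.0
```

apply_moves(
  increments=[
    [-1,0.001,0.0017,0,0,0,0],
    [-1,0,0,0,0,0,0],
  ],
)

```text
time_s: 3.28
ee_pos: [467.9, -221.1, 88.7]
ee_rot: [179.8, -0.2, 15.2]
force: [1.1, 0.7, -0.5]
gripper_width: 0.7
gripper_force: 0.0
```

apply_moves(
  increments=[
    [-1,0.001,0.0017,0,0,0,0],
    [-1,0,0,0,0,0,0],
  ],
)

```text
time_s: 3.45
ee_pos: [467.8, -219.3, 87.5]
ee_rot: [179.9, -0.1, 15.2]
force: [-0.6, -0.0, 0.5]
gripper_width: 0.6
gripper_force: 0.0
```

apply_moves(
  increments=[
    [-1,0.001,0.0017,0,0,0,0],
    [-1,0,0,0,0,0,0],
  ],
)

```text
time_s: 3.62
ee_pos: [468.3, -217.5, 86.8]
ee_rot: [180.0, -0.0, 15.2]
force: [-0.0, -0.2, -0.2]
gripper_width: 0.1
gripper_force: 0.0
```

View pics/s1.png

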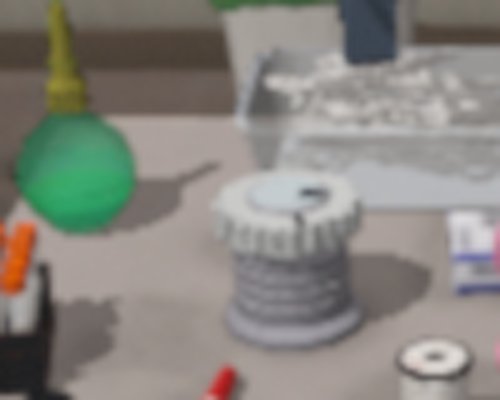

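Side crop: the ring spans x 212–363, centre 287, which agrees with x≈507. The fingers are block-shaped. I'll keep feeling for contact.

apply_moves(
  increments=[
    [-1,0.001,0.0017,0,0,0,0],
    [-1,0,0,0,0,0,0],
  ],
)

```text
time_s: 3.78
ee_pos: [469.3, -215.8, 86.6]
ee_rot: [-180.0, 0.0, 15.2]
force: [-0.4, 0.5, -0.0]
gripper_width: 0.4
gripper_force: 0.0
```

apply_moves(
  increments=[
    [-1,0.001,0.0017,0,0,0,0],
    [-1,0,0,0,0,0,0],
  ],
)

```text
time_s: 3.95
ee_pos: [470.3, -214.1, 86.6]
ee_rot: [-180.0, 0.0, 15.2]
force: [-0.6, -0.1, -0.2]
gripper_width: 0.5
gripper_force: 0.0
```

apply_moves(
  increments=[
    [-1,0.0005,0.0009,0,0,0,0],
    [-1,0,0,0,0,0,0],
  ],
)

```text
time_s: 4.12
ee_pos: [470.7, -213.3, 86.6]
ee_rot: [180.0, 0.0, 15.2]
force: [-0.2, -0.3, -0.2]
gripper_width: 0.5
gripper_force: 0.0
```

apply_moves(
  increments=[
    [-1,0.0005,0.0009,0,0,0,0],
    [-1,0,0,0,0,0,0],
  ],
)

```text
time_s: 4.28
ee_pos: [471.3, -212.4, 86.7]
ee_rot: [180.0, -0.0, 15.2]
force: [-0.4, 0.2, -0.1]
gripper_width: 0.7
gripper_force: 0.0
```

apply_moves(
  increments=[
    [-1,0.0005,0.0009,0,0,0,0],
    [-1,0,0,0,0,0,0],
  ],
)

```text
time_s: 4.45
ee_pos: [471.7, -211.5, 86.7]
ee_rot: [180.0, 0.0, 15.2]
force: [0.7, 0.7, -0.0]
gripper_width: 0.5
gripper_force: 0.0
```

apply_moves(
  increments=[
    [-1,0.0005,0.0009,0,0,0,0],
    [-1,0,0,0,0,0,0],
  ],
)

```text
time_s: 4.62
ee_pos: [472.2, -210.5, 86.7]
ee_rot: [180.0, -0.0, 15.2]
force: [-0.6, 0.4, -0.2]
gripper_width: 0.5
gripper_force: 0.0
```

apply_moves(
  increments=[
    [-1,0.0005,0.0009,0,0,0,0],
    [-1,0,0,0,0,0,0],
  ],
)

```text
time_s: 4.78
ee_pos: [472.8, -209.6, 86.7]
ee_rot: [180.0, -0.0, 15.2]
force: [0.1, -0.2, 0.2]
gripper_width: 0.6
gripper_force: 0.0
```

apply_moves(
  increments=[
    [-1,0.0005,0.0009,0,0,0,0],
    [-1,0,0,0,0,0,0],
  ],
)

```text
time_s: 4.95
ee_pos: [473.3, -208.8, 86.7]
ee_rot: [180.0, -0.0, 15.2]
force: [-1.1, -0.1, 0.3]
gripper_width: 0.3
gripper_force: 0.0
```

apply_moves(
  increments=[
    [-1,0.0005,0.0009,0,0,0,0],
    [-1,0,0,0,0,0,0],
  ],
)

```text
time_s: 5.12
ee_pos: [473.8, -207.9, 86.7]
ee_rot: [180.0, -0.0, 15.2]
force: [-0.8, -0.8, 0.2]
gripper_width: 0.6
gripper_force: 0.0
```

```bash
python3 - <<'E'
from h import *
w=cams.grab_frame("wrist");a=w["color"][:,:,::-1]
cv2.imwrite("pics/w2.png",cv2.resize(a,(800,600)))
print(status.state()["ee_pos"],status.state()["force"],[proj(w,[507+r*np.cos(t),-153.5+r*np.sin(t),90]).round() for r in (0,48) for t in np.radians([0,90,180,270])])
E
```

```text
[ 473.70394483 -207.89701437   86.66033655] [-0.02635076  0.47551606 -0.48512215] [array([176., 153.]), array([176., 153.]), array([176., 153.]), array([176., 153.]), array([195.,  64.]), array([ 91., 130.]), array([160., 229.]), array([259., 174.])]
```

View pics/w2.png

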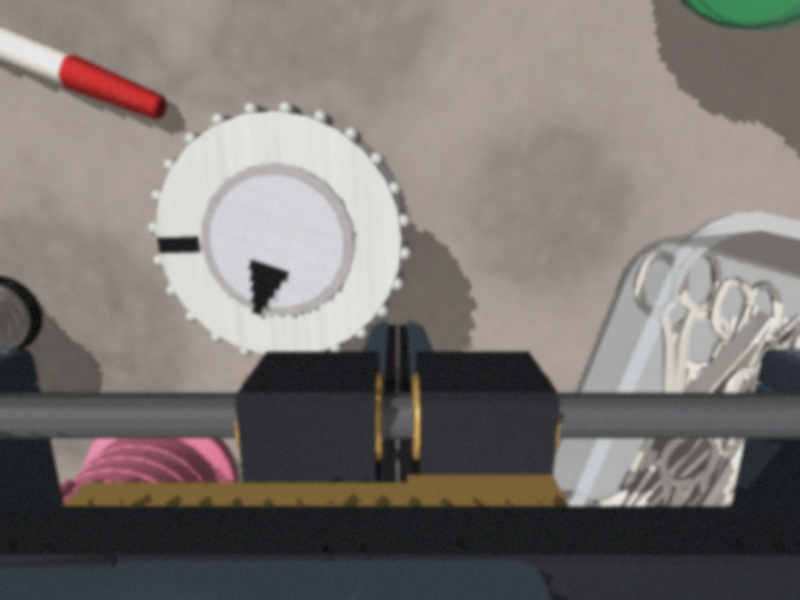

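```bash
python3 - <<'E'
from h import *
from scipy.spatial.transform import Rotation as Ro
w=cams.grab_frame("wrist");s=status.state()
R=Ro.from_euler("xyz",s["ee_rot"],degrees=True).as_matrix();p=np.array(s["ee_pos"])
for z in(14,-20,-45):
  for x in(0,8,12,16): print(z,x,[(proj(w,p+R@[x,y,z])*1.5625).round().tolist() for y in(-13.5,-6,0,6,13.5)])
print("tool-frame ring centre",(R.T@(np.array([507.5,-155.3,87])-p)).round(1), R.T@(-np.array(w["R"]).T@w["t"]-p))
E
```

```text
14 0 [[365.0, 343.0], [383.0, 343.0], [397.0, 343.0], [411.0, 343.0], [429.0, 343.0]]
14 8 [[364.0, 325.0], [383.0, 325.0], [397.0, 325.0], [412.0, 325.0], [430.0, 325.0]]
14 12 [[364.0, 315.0], [382.0, 315.0], [397.0, 315.0], [412.0, 315.0], [430.0, 315.0]]
14 16 [[364.0, 306.0], [382.0, 306.0], [397.0, 306.0], [412.0, 306.0], [430.0, 306.0]]
-20 0 [[359.0, 377.0], [380.0, 377.0], [397.0, 377.0], [414.0, 377.0], [435.0, 377.0]]
-20 8 [[358.0, 356.0], [380.0, 356.0], [397.0, 356.0], [414.0, 356.0], [436.0, 356.0]]
-20 12 [[358.0, 345.0], [380.0, 345.0], [397.0, 345.0], [414.0, 345.0], [436.0, 345.0]]
-20 16 [[358.0, 334.0], [380.0, 334.0], [397.0, 334.0], [415.0, 334.0], [436.0, 334.0]]
-45 0 [[352.0, 412.0], [377.0, 412.0], [397.0, 412.0], [417.0, 412.0], [442.0, 412.0]]
-45 8 [[352.0, 387.0], [377.0, 387.0], [397.0, 387.0], [417.0, 387.0], [442.0, 387.0]]
-45 12 [[351.0, 375.0], [377.0, 375.0], [397.0, 375.0], [417.0, 375.0], [443.0, 375.0]]
-45 16 [[351.0, 362.0], [377.0, 362.0], [397.0, 362.0], [417.0, 362.0], [443.0, 362.0]]
tool-frame ring centre [ 46.4 -41.9  -0.3] [ 7.18642242e+01  2.43851853e-02 -1.77826086e+02]
```

The tips are narrower than nominal, with a nose about 9 mm ahead of the TCP and chamfered, so the ring is still about 3 mm away. I'll move to the stroke's start at φ≈194° and feel radially.

apply_moves(
  increments=[
    [-1,-0.02,0.01,0,0,0,0],
    [-1,-0.0096,0.0205,0,0,0,0],
    [-1,0,0,0,0,0,0],
    [-1,0.0068,0.0017,0,0,0,0],
    [-1,0,0,0,0,0,0],
  ],
)

```text
time_s: 5.63
ee_pos: [453.1, -176.2, 87.2]
ee_rot: [179.9, -0.1, 15.2]
force: [1.0, -0.5, 0.9]
gripper_width: 0.4
gripper_force: 0.0
```

apply_moves(
  increments=[
    [-1,0.001,0.0002,0,0,0,0],
    [-1,0,0,0,0,0,0],
  ],
)

```text
time_s: 5.8
ee_pos: [452.8, -176.1, 86.7]
ee_rot: [180.0, -0.0, 15.2]
force: [0.4, 0.0, -0.6]
gripper_width: 0.7
gripper_force: 0.0
```

apply_moves(
  increments=[
    [-1,0.001,0.0003,0,0,0,0],
    [-1,0,0,0,0,0,0],
  ],
)

```text
time_s: 5.97
ee_pos: [453.3, -175.5, 86.6]
ee_rot: [180.0, -0.0, 15.2]
force: [-0.6, 0.8, 0.3]
gripper_width: 0.5
gripper_force: 0.0
```

apply_moves(
  increments=[
    [-1,0.001,0.0002,0,0,0,0],
    [-1,0,0,0,0,0,0],
  ],
)

```text
time_s: 6.13
ee_pos: [454.1, -175.2, 86.6]
ee_rot: [180.0, -0.0, 15.2]
force: [0.6, 0.3, -0.4]
gripper_width: 0.1
gripper_force: 0.0
```

apply_moves(
  increments=[
    [-1,0.001,0.0002,0,0,0,0],
    [-1,0,0,0,0,0,0],
  ],
)

```text
time_s: 6.3
ee_pos: [455.0, -174.9, 86.7]
ee_rot: [180.0, -0.0, 15.2]
force: [-0.2, -0.3, 0.8]
gripper_width: 0.4
gripper_force: 0.0
```

apply_moves(
  increments=[
    [-1,0.001,0.0003,0,0,0,0],
    [-1,0,0,0,0,0,0],
  ],
)

```text
time_s: 6.47
ee_pos: [456.1, -174.6, 86.7]
ee_rot: [180.0, -0.0, 15.2]
force: [-0.3, -0.2, -0.6]
gripper_width: 0.7
gripper_force: 0.0
```

apply_moves(
  increments=[
    [-1,0.001,0.0002,0,0,0,0],
    [-1,0,0,0,0,0,0],
  ],
)

```text
time_s: 6.63
ee_pos: [457.1, -174.4, 86.7]
ee_rot: [180.0, -0.0, 15.2]
force: [-0.5, 0.4, -1.2]
gripper_width: 0.2
gripper_force: 0.0
```

apply_moves(
  increments=[
    [-1,0.001,0.0002,0,0,0,0],
    [-1,0,0,0,0,0,0],
  ],
)

```text
time_s: 6.8
ee_pos: [458.1, -174.2, 86.7]
ee_rot: [180.0, -0.0, 15.2]
force: [-0.2, -0.2, 0.4]
gripper_width: 0.7
gripper_force: 0.0
```

apply_moves(
  increments=[
    [-1,0.001,0.0003,0,0,0,0],
    [-1,0,0,0,0,0,0],
  ],
)

```text
time_s: 6.97
ee_pos: [459.1, -173.9, 86.7]
ee_rot: [180.0, -0.0, 15.2]
force: [0.8, 0.9, -0.8]
gripper_width: 0.5
gripper_force: 0.0
```

apply_moves(
  increments=[
    [-1,0.001,0.0002,0,0,0,0],
    [-1,0,0,0,0,0,0],
  ],
)

```text
time_s: 7.13
ee_pos: [460.1, -173.7, 86.7]
ee_rot: [180.0, -0.0, 15.2]
force: [1.1, -0.4, -0.1]
gripper_width: 0.7
gripper_force: 0.0
```

```bash
python3 - <<'E'
from h import *
w=cams.grab_frame("wrist");a=w["color"][:,:,::-1]; f=cams.grab_frame("side"); b=f["color"][:,:,::-1]
A=cv2.resize(a,None,fx=1.2,fy=1.2)[:430]; B=cv2.resize(b[135:215,190:270],None,fx=5,fy=5,interpolation=cv2.INTER_CUBIC)
B=cv2.resize(b[130:190,190:250],(185,185),interpolation=cv2.INTER_CUBIC)
C=np.zeros((430,800,3),np.uint8);C[:,:614]=A[:430];C[:185,615:]=B
cv2.imwrite("pics/w3.png",C)
print([(proj(w,[507.5+r*np.cos(t),-155.3+r*np.sin(t),90])*1.2).round().tolist() for r in (0,48) for t in np.radians([0,90,180,270])])
E
```

```text
[[294.0, 174.0], [294.0, 174.0], [294.0, 174.0], [294.0, 174.0], [322.0, 67.0], [192.0, 146.0], [269.0, 267.0], [392.0, 201.0]]
```

View pics/w3.png

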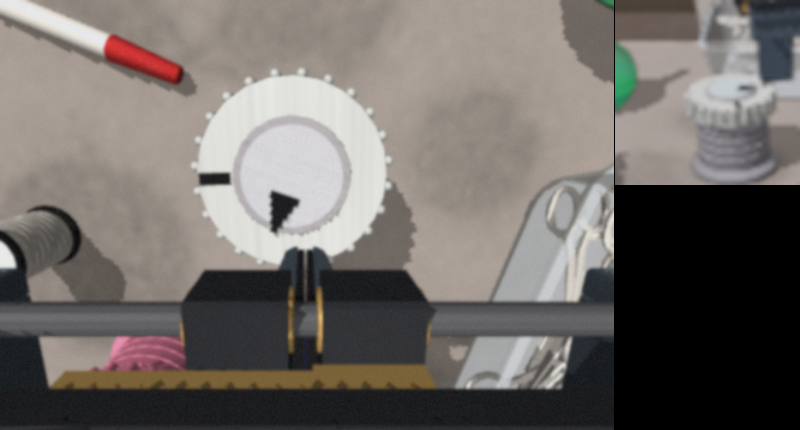

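```bash
python3 - <<'E'
from h import *
f=cams.grab_frame("side");s=status.state();p=np.array(s["ee_pos"]);print(env.finder_overhang if hasattr(env,"finder_overhang") else env.finger_overhang,p,s["force"])
k=185/60
for dz in(-14,0,14): print(dz,((proj(f,p+[0,0,dz])-[190,130])*k+[615,0]).round(), )
for X in([507.5,-155.3,90],[459.5,-155.3,90],[555,-155.3,90],[507.5,-203,90],[507.5,-107,90]): print(((proj(f,X)-[190,130])*k+[615,0]).round())
b=f["color"][130:190,190:250,::-1]
cv2.imwrite("pics/s4.png",cv2.resize(b,(600,600),interpolation=cv2.INTER_CUBIC))
E
```

```text
14.0 [ 459.89055807 -173.67864653   86.6840709 ] [-0.28841354 -0.3589696   0.31750422]
-14 [778.  97.]
0 [777.  85.]
14 [777.  73.]
[731.  89.]
[776.  89.]
[686.  90.]
[735.  71.]
[726. 109.]
```

View pics/s4.png

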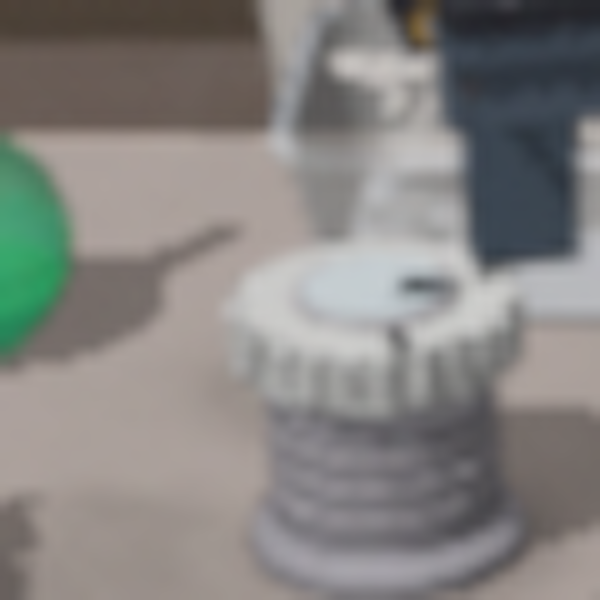

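Side crop: the shut fingertips end at (525,255). That puts them at z≈94, above the ring, so the shut tips sit about 7 mm behind the TCP, not 14 mm ahead. I'll back out, go 20 mm lower, and use the full 32 mm block corner.

apply_moves(
  increments=[
    [-1,-0.0183,-0.0288,0,0,0,0],
    [-1,0,0,-0.01,0,0,0],
    [-1,0,0,-0.01,0,0,0],
    [-1,0.0087,0.005,0,0,0,0],
    [-1,0,0,0,0,0,0],
  ],
)

```text
time_s: 7.7
ee_pos: [451.6, -197.1, 66.6]
ee_rot: [180.0, -0.0, 15.2]
force: [0.1, -0.1, 0.2]
gripper_width: -0.0
gripper_force: 0.0
```

apply_moves(
  increments=[
    [-1,0.0009,0.0005,0,0,0,0],
    [-1,0,0,0,0,0,0],
  ],
)

```text
time_s: 7.87
ee_pos: [452.0, -196.8, 67.2]
ee_rot: [180.0, -0.1, 15.2]
force: [-0.3, 0.1, 1.1]
gripper_width: 0.4
gripper_force: 0.0
```

apply_moves(
  increments=[
    [-1,0.0009,0.0005,0,0,0,0],
    [-1,0,0,0,0,0,0],
  ],
)

```text
time_s: 8.03
ee_pos: [452.5, -196.4, 67.0]
ee_rot: [180.0, -0.0, 15.2]
force: [-0.0, -0.3, 0.1]
gripper_width: 0.5
gripper_force: 0.0
```

apply_moves(
  increments=[
    [-1,0.0009,0.0005,0,0,0,0],
    [-1,0,0,0,0,0,0],
  ],
)

```text
time_s: 8.2
ee_pos: [453.2, -195.9, 66.8]
ee_rot: [180.0, -0.0, 15.2]
force: [0.1, 1.1, -0.6]
gripper_width: 0.6
gripper_force: 0.0
```

apply_moves(
  increments=[
    [-1,0.0009,0.0005,0,0,0,0],
    [-1,0,0,0,0,0,0],
  ],
)

```text
time_s: 8.37
ee_pos: [454.0, -195.5, 66.7]
ee_rot: [180.0, -0.0, 15.2]
force: [0.8, -1.2, 0.4]
gripper_width: 0.5
gripper_force: 0.0
```

apply_moves(
  increments=[
    [-1,0.0009,0.0005,0,0,0,0],
    [-1,0,0,0,0,0,0],
  ],
)

```text
time_s: 8.53
ee_pos: [454.3, -195.2, 66.6]
ee_rot: [180.0, 0.1, 15.2]
force: [-1.4, -1.6, 0.3]
gripper_width: 0.2
gripper_force: 1.1
```

apply_moves(
  increments=[
    [-1,0.0009,0.0005,0,0,0,0],
    [-1,0,0,0,0,0,0],
  ],
)

```text
time_s: 8.7
ee_pos: [454.5, -195.1, 66.6]
ee_rot: [180.0, 0.2, 15.2]
force: [-4.6, -3.1, 3.0]
gripper_width: 0.5
gripper_force: 2.7
```

Contact at r≈47, about 4 N/mm. First stroke, φ 210→270.

apply_moves(
  increments=[
    [-1,0.0046,-0.0066,0,0,0,0],
    [-1,0.0057,-0.0057,0,0,0,0],
    [-1,0.0066,-0.0046,0,0,0,0],
  ],
)

```text
time_s: 8.95
ee_pos: [472.8, -211.7, 66.5]
ee_rot: [-180.0, 0.0, 15.2]
force: [-2.7, -0.5, -0.4]
gripper_width: 0.5
gripper_force: 0.7
```

apply_moves(
  increments=[
    [-1,0.0073,-0.0034,0,0,0,0],
    [-1,0.0077,-0.0021,0,0,0,0],
    [-1,0.008,-0.0007,0,0,0,0],
    [-1,0,0,0,0,0,0],
  ],
)

```text
time_s: 9.28
ee_pos: [498.2, -218.1, 66.8]
ee_rot: [179.9, -0.1, 15.2]
force: [0.9, 0.0, -0.2]
gripper_width: 0.5
gripper_force: 0.0
```

```bash
cat > m.py <<'E'
from h import *
# ring angle from wrist view: sample dark on the mark annulus r=33..39 about axis, z=90 (axis refined by ring fit unnecessary)
def ang(cx=507.5,cy=-155.3,cam="wrist",verbose=1):
    w=cams.grab_frame(cam);g=cv2.cvtColor(w["color"],cv2.COLOR_RGB2GRAY).astype(np.float32)
    th=np.arange(0,360,1.0);rr=np.arange(32,41,1.)
    P=np.array([[proj(w,[cx+r*np.cos(t),cy+r*np.sin(t),90]) for r in rr] for t in np.radians(th)],np.float32)
    v=cv2.remap(g,P[:,:,0].copy(),P[:,:,1].copy(),cv2.INTER_LINEAR).mean(1)
    # runs of dark
    d=v<110; runs=[];s=None
    for i in range(360):
        if d[i] and s is None:s=i
        if not d[i] and s is not None: runs.append((s,i-1,int(v[s:i].min())));s=None
    if s is not None: runs.append((s,359,int(v[s:].min())))
    st=status.state()
    print(cam,"dark world-deg runs",runs,"t",st["time_s"],st["ee_pos"].round(1),st["force"].round(1))
if __name__=="__main__": ang()
E
python3 - <<'E'
from m import *
ang(); ang(cam="top")
w=cams.grab_frame("wrist");cv2.imwrite("pics/w5.png",cv2.resize(w["color"][:,:,::-1],(800,600)))
E
```

```text
wrist dark world-deg runs [(131, 139, 27), (168, 260, 27)] t 9.3333 [ 496.9 -217.7   66.7] [-0.8  0.4  0.2]
top dark world-deg runs [(129, 135, 66), (173, 312, 50)] t 9.3833 [ 496.1 -217.4   66.5] [-0.3 -0.3 -0.1]
```

View pics/w5.png

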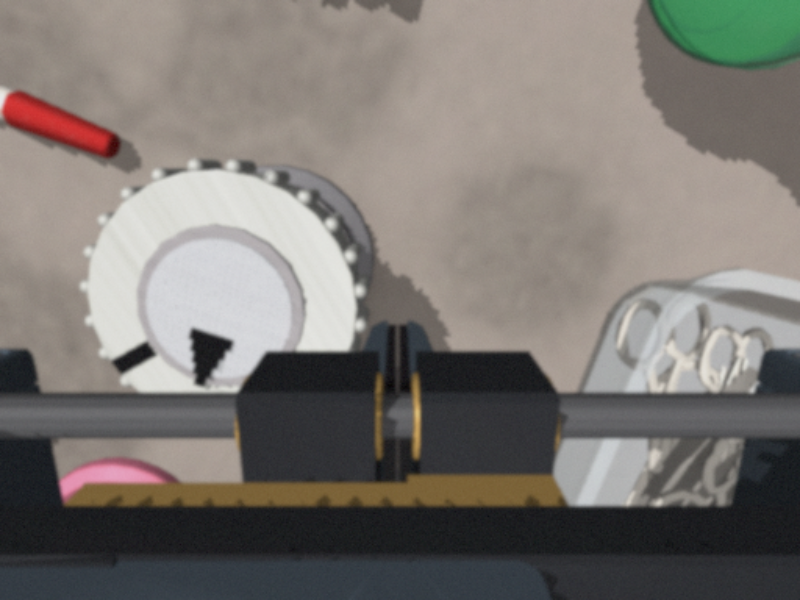

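It works: the mark went from about 105° to 134° world (the arrow is at 180°), but contact was lost in the second half. I'll refine the axis from the ridge dots in this view.

```bash
python3 - <<'E'
from m import *
from scipy.optimize import least_squares as ls
f=cams.grab_frame("wrist")
pts=[(84,287),(88,252),(103,219),(126,192),(157,173),(194,163),(233,164),(271,175),(304,195),(330,222),(349,255),(359,290),(360,325)]
W=np.array([back(f,u/1.5625-.2,v/1.5625-.2,90)[:2] for u,v in pts])
r=ls(lambda p:np.hypot(*(W-p[:2]).T)-p[2],[507,-155,46]);print(r.x,r.fun.round(1),np.degrees(np.arctan2(*(W-r.x[:2]).T[::-1])).round(0))
print(back(f,135/1.5625,357/1.5625,90)-np.r_[r.x[:2],0],back(f,203/1.5625,384/1.5625,93)-np.r_[r.x[:2],0])
ang(*r.x[:2])
E
```

```text
[ 507.00857026 -154.79739148   45.21595005] [ 0.1  0.  -0.2 -0.1 -0.1  0.   0.1  0.2  0.1 -0.1 -0.2 -0.1  0.2] [ 98.  82.  67.  52.  37.  21.   6.  -9. -23. -38. -53. -68. -84.]
[-26.25367294  25.5918785   90.        ] [-28.35983262   0.81200252  93.        ]
wrist dark world-deg runs [(131, 139, 26), (179, 256, 26)] t 9.5333 [ 495.2 -217.3   66.6] [ 0.1 -0.3  0. ]
```

apply_moves(
  increments=[
    [-1,0,-0.0117,0,0,0,0],
    [-1,-0.031,0.0043,0,0,0,0],
    [-1,-0.0197,0.0256,0,0,0,0],
    [-1,0,0,0,0,0,0],
    [-1,0.0111,0.0061,0,0,0,0],
  ],
)

```text
time_s: 9.95
ee_pos: [453.3, -193.3, 66.7]
ee_rot: [-180.0, 0.1, 15.1]
force: [-0.7, -0.4, 0.3]
gripper_width: 0.6
gripper_force: 4.0
```

apply_moves(
  increments=[
    [-1,0,0,0,0,0,0],
    [-1,0,0,0,0,0,0],
  ],
)

```text
time_s: 10.12
ee_pos: [455.0, -194.3, 66.2]
ee_rot: [180.0, 0.3, 15.3]
force: [-5.6, -3.4, 0.7]
gripper_width: 0.4
gripper_force: 3.4
```

apply_moves(
  increments=[
    [-1,0.0039,-0.0059,0,0,0,0],
    [-1,0.0048,-0.0052,0,0,0,0],
    [-1,0.0056,-0.0044,0,0,0,0],
  ],
)

```text
time_s: 10.37
ee_pos: [471.5, -209.5, 66.6]
ee_rot: [180.0, -0.0, 15.2]
force: [-1.7, 1.8, 0.4]
gripper_width: 0.3
gripper_force: 0.7
```

apply_moves(
  increments=[
    [-1,0.0062,-0.0035,0,0,0,0],
    [-1,0.0067,-0.0025,0,0,0,0],
  ],
)

```text
time_s: 10.53
ee_pos: [485.2, -215.8, 66.9]
ee_rot: [179.9, -0.1, 15.1]
force: [-0.5, -0.2, 0.7]
gripper_width: 0.5
gripper_force: 0.0
```

apply_moves(
  increments=[
    [-1,0.007,-0.0014,0,0,0,0],
    [-1,0.0071,-0.0003,0,0,0,0],
    [-1,0,0,0,0,0,0],
  ],
)

```text
time_s: 10.78
ee_pos: [499.7, -216.9, 66.9]
ee_rot: [179.9, -0.1, 15.2]
force: [0.5, -1.0, 0.3]
gripper_width: 0.4
gripper_force: 0.0
```

```bash
python3 -c "
from m import *
ang(507,-154.8)"
```

```text
wrist dark world-deg runs [(162, 264, 27)] t 10.8333 [ 498.5 -216.5   66.8] [-0.7  0.7  0.9]
```

The chamfer means the contact corner is really at about (16,−6), so it loses the ring at large φ. I'll redefine the stroke as φ 204→252 with the corrected corner (45° net per cycle).

apply_moves(
  increments=[
    [-1,-0.0133,-0.0084,0,0,0,0],
    [-1,-0.0302,0.0154,0,0,0,0],
    [-1,-0.0119,0.0214,0,0,0,0],
    [-1,0,0,0,0,0,0],
    [-1,0,0,0,0,0,0],
  ],
)

```text
time_s: 11.25
ee_pos: [440.4, -187.6, 66.9]
ee_rot: [180.0, 0.0, 15.2]
force: [0.4, 0.1, -0.8]
gripper_width: 0.6
gripper_force: 0.0
```

```bash
python3 -c "
from m import *
ang(507,-154.8)"
```

```text
wrist dark world-deg runs [(166, 173, 29)] t 11.3 [ 441.6 -188.3   67.1] [ 0.8  0.1 -0.4]
```

apply_moves(
  increments=[
    [-1,0.0106,0.0047,0,0,0,0],
    [-1,0,0,0,0,0,0],
  ],
)

```text
time_s: 11.47
ee_pos: [451.0, -184.3, 66.7]
ee_rot: [-180.0, 0.4, 15.3]
force: [-9.5, -4.5, 7.2]
gripper_width: 0.6
gripper_force: 4.6
```

apply_moves(
  increments=[
    [-1,0.0037,-0.0066,0,0,0,0],
    [-1,0.0047,-0.0059,0,0,0,0],
    [-1,0.0056,-0.0051,0,0,0,0],
  ],
)

```text
time_s: 11.72
ee_pos: [465.9, -202.1, 66.7]
ee_rot: [180.0, 0.2, 15.2]
force: [-4.5, -2.0, 2.1]
gripper_width: 0.2
gripper_force: 2.1
```

apply_moves(
  increments=[
    [-1,0.0064,-0.0041,0,0,0,0],
    [-1,0.007,-0.0029,0,0,0,0],
  ],
)

```text
time_s: 11.88
ee_pos: [480.5, -209.4, 66.7]
ee_rot: [179.9, 0.1, 15.2]
force: [-2.7, -2.8, 0.9]
gripper_width: 0.8
gripper_force: 1.7
```

apply_moves(
  increments=[
    [-1,0,0,0,0,0,0],
    [-1,-0.0036,-0.0111,0,0,0,0],
    [-1,-0.0225,0.0096,0,0,0,0],
    [-1,-0.0119,0.0214,0,0,0,0],
    [-1,0,0,0,0,0,0],
  ],
)

```text
time_s: 12.3
ee_pos: [438.2, -185.4, 66.0]
ee_rot: [-179.7, 0.2, 15.2]
force: [-1.4, 0.6, -0.0]
gripper_width: 0.8
gripper_force: 0.0
```

```bash
python3 -c "
from m import *
ang(507,-154.8)"
```

```text
wrist dark world-deg runs [(217, 225, 31)] t 12.35 [ 440.5 -186.9   66.5] [-0.2 -0.3 -0.2]
```

51° per cycle at about 5 N. The entry press was a little high at 10 N, so I'll offset by 0.6 mm. Mark is at 221°, so 41° past the arrow. Running four cycles.

apply_moves(
  increments=[
    [-1,0.01,0.0045,0,0,0,0],
    [-1,0,0,0,0,0,0],
  ],
)

```text
time_s: 12.52
ee_pos: [453.5, -184.1, 66.8]
ee_rot: [179.9, -0.0, 15.2]
force: [-0.2, -0.3, 1.1]
gripper_width: 0.5
gripper_force: 1.5
```

apply_moves(
  increments=[
    [-1,0.0037,-0.0066,0,0,0,0],
    [-1,0.0047,-0.0059,0,0,0,0],
    [-1,0.0056,-0.0051,0,0,0,0],
    [-1,0.0064,-0.0041,0,0,0,0],
    [-1,0.007,-0.0029,0,0,0,0],
  ],
)

```text
time_s: 12.93
ee_pos: [479.8, -209.2, 66.5]
ee_rot: [180.0, 0.0, 15.1]
force: [-2.1, 0.2, 0.0]
gripper_width: 0.9
gripper_force: 0.8
```

apply_moves(
  increments=[
    [-1,0,0,0,0,0,0],
    [-1,-0.0036,-0.0111,0,0,0,0],
    [-1,-0.0225,0.0096,0,0,0,0],
    [-1,-0.0119,0.0214,0,0,0,0],
    [-1,0,0,0,0,0,0],
  ],
)

```text
time_s: 13.35
ee_pos: [437.7, -186.2, 66.3]
ee_rot: [-179.8, 0.2, 15.2]
force: [0.2, 0.6, -0.7]
gripper_width: 0.6
gripper_force: 0.0
```

apply_moves(
  increments=[
    [-1,0.0106,0.0047,0,0,0,0],
    [-1,0,0,0,0,0,0],
  ],
)

```text
time_s: 13.52
ee_pos: [453.5, -184.2, 67.0]
ee_rot: [179.9, -0.1, 15.2]
force: [0.4, 0.0, 1.2]
gripper_width: 0.5
gripper_force: 0.5
```

apply_moves(
  increments=[
    [-1,0.0037,-0.0066,0,0,0,0],
    [-1,0.0047,-0.0059,0,0,0,0],
    [-1,0.0056,-0.0051,0,0,0,0],
    [-1,0.0064,-0.0041,0,0,0,0],
    [-1,0.007,-0.0029,0,0,0,0],
  ],
)

```text
time_s: 13.93
ee_pos: [479.9, -209.3, 66.5]
ee_rot: [180.0, 0.0, 15.1]
force: [-1.8, 0.9, 0.3]
gripper_width: 0.4
gripper_force: 0.8
```

apply_moves(
  increments=[
    [-1,0,0,0,0,0,0],
    [-1,-0.0036,-0.0111,0,0,0,0],
    [-1,-0.0225,0.0096,0,0,0,0],
    [-1,-0.0119,0.0214,0,0,0,0],
    [-1,0,0,0,0,0,0],
  ],
)

```text
time_s: 14.35
ee_pos: [437.7, -186.2, 66.3]
ee_rot: [-179.8, 0.2, 15.2]
force: [-0.9, -0.4, -0.5]
gripper_width: 0.4
gripper_force: 0.0
```

```bash
python3 -c "
from m import *
ang(507,-154.8);ang(507,-154.8,'top')"
```

```text
wrist dark world-deg runs [(309, 317, 34)] t 14.4 [ 439.9 -187.7   66.8] [-0.5 -0.3  0.1]
top dark world-deg runs [(180, 283, 57), (313, 319, 65)] t 14.45 [ 441.4 -188.7   67.1] [ 0.5 -0.2  0.4]
```

46° per cycle with light force. Mark is at 313°, so 133° past the arrow. Four more cycles.

apply_moves(
  increments=[
    [-1,0.0106,0.0047,0,0,0,0],
    [-1,0,0,0,0,0,0],
  ],
)

```text
time_s: 14.62
ee_pos: [453.5, -184.3, 66.9]
ee_rot: [179.9, -0.0, 15.2]
force: [-0.9, 0.2, 0.6]
gripper_width: 0.5
gripper_force: 0.2
```

apply_moves(
  increments=[
    [-1,0.0037,-0.0066,0,0,0,0],
    [-1,0.0047,-0.0059,0,0,0,0],
    [-1,0.0056,-0.0051,0,0,0,0],
    [-1,0.0064,-0.0041,0,0,0,0],
    [-1,0.007,-0.0029,0,0,0,0],
  ],
)

```text
time_s: 15.03
ee_pos: [479.8, -209.1, 66.5]
ee_rot: [180.0, 0.0, 15.1]
force: [-1.3, -0.0, 0.9]
gripper_width: 0.7
gripper_force: 0.8
```

apply_moves(
  increments=[
    [-1,0,0,0,0,0,0],
    [-1,-0.0036,-0.0111,0,0,0,0],
    [-1,-0.0225,0.0096,0,0,0,0],
    [-1,-0.0119,0.0214,0,0,0,0],
    [-1,0,0,0,0,0,0],
  ],
)

```text
time_s: 15.45
ee_pos: [437.7, -186.2, 66.3]
ee_rot: [-179.8, 0.2, 15.2]
force: [-1.0, 0.3, -0.3]
gripper_width: 0.3
gripper_force: 0.0
```

apply_moves(
  increments=[
    [-1,0.0106,0.0047,0,0,0,0],
    [-1,0,0,0,0,0,0],
  ],
)

```text
time_s: 15.62
ee_pos: [453.5, -184.1, 67.0]
ee_rot: [179.9, -0.1, 15.2]
force: [-0.1, -0.2, -0.4]
gripper_width: 0.3
gripper_force: 0.5
```

apply_moves(
  increments=[
    [-1,0.0037,-0.0066,0,0,0,0],
    [-1,0.0047,-0.0059,0,0,0,0],
    [-1,0.0056,-0.0051,0,0,0,0],
    [-1,0.0064,-0.0041,0,0,0,0],
    [-1,0.007,-0.0029,0,0,0,0],
  ],
)

```text
time_s: 16.03
ee_pos: [479.9, -209.3, 66.5]
ee_rot: [180.0, 0.0, 15.1]
force: [-1.2, -0.0, -0.4]
gripper_width: 0.3
gripper_force: 0.8
```

apply_moves(
  increments=[
    [-1,0,0,0,0,0,0],
    [-1,-0.0036,-0.0111,0,0,0,0],
    [-1,-0.0225,0.0096,0,0,0,0],
    [-1,-0.0119,0.0214,0,0,0,0],
    [-1,0,0,0,0,0,0],
  ],
)

```text
time_s: 16.45
ee_pos: [437.7, -186.2, 66.3]
ee_rot: [-179.8, 0.2, 15.2]
force: [-0.3, 0.1, -0.1]
gripper_width: 0.1
gripper_force: 0.0
```

apply_moves(
  increments=[
    [-1,0.0106,0.0047,0,0,0,0],
    [-1,0,0,0,0,0,0],
  ],
)

```text
time_s: 16.62
ee_pos: [453.5, -184.2, 67.0]
ee_rot: [179.9, -0.0, 15.2]
force: [-2.5, 0.5, -0.6]
gripper_width: 0.3
gripper_force: 0.5
```

apply_moves(
  increments=[
    [-1,0.0037,-0.0066,0,0,0,0],
    [-1,0.0047,-0.0059,0,0,0,0],
    [-1,0.0056,-0.0051,0,0,0,0],
    [-1,0.0064,-0.0041,0,0,0,0],
    [-1,0.007,-0.0029,0,0,0,0],
  ],
)

```text
time_s: 17.03
ee_pos: [479.9, -209.3, 66.5]
ee_rot: [180.0, 0.0, 15.1]
force: [-2.0, 0.6, -0.3]
gripper_width: 0.0
gripper_force: 0.8
```

apply_moves(
  increments=[
    [-1,0,0,0,0,0,0],
    [-1,-0.0036,-0.0111,0,0,0,0],
    [-1,-0.0225,0.0096,0,0,0,0],
    [-1,-0.0119,0.0214,0,0,0,0],
    [-1,0,0,0,0,0,0],
  ],
)

```text
time_s: 17.45
ee_pos: [437.7, -186.2, 66.3]
ee_rot: [-179.8, 0.2, 15.2]
force: [-1.1, 0.9, -0.1]
gripper_width: 0.3
gripper_force: 0.0
```

apply_moves(
  increments=[
    [-1,0.0106,0.0047,0,0,0,0],
    [-1,0,0,0,0,0,0],
  ],
)

```text
time_s: 17.62
ee_pos: [453.5, -184.2, 67.0]
ee_rot: [179.9, -0.1, 15.2]
force: [-0.9, -0.3, 0.4]
gripper_width: 0.6
gripper_force: 0.5
```

apply_moves(
  increments=[
    [-1,0.0037,-0.0066,0,0,0,0],
    [-1,0.0047,-0.0059,0,0,0,0],
    [-1,0.0056,-0.0051,0,0,0,0],
    [-1,0.0064,-0.0041,0,0,0,0],
    [-1,0.007,-0.0029,0,0,0,0],
  ],
)

```text
time_s: 18.03
ee_pos: [479.9, -209.3, 66.5]
ee_rot: [180.0, 0.0, 15.1]
force: [-1.6, 1.1, -0.9]
gripper_width: 0.3
gripper_force: 0.8
```

apply_moves(
  increments=[
    [-1,0,0,0,0,0,0],
    [-1,-0.0036,-0.0111,0,0,0,0],
    [-1,-0.0225,0.0096,0,0,0,0],
    [-1,-0.0119,0.0214,0,0,0,0],
    [-1,0,0,0,0,0,0],
  ],
)

```text
time_s: 18.45
ee_pos: [437.7, -186.2, 66.3]
ee_rot: [-179.8, 0.2, 15.2]
force: [0.0, -0.1, -0.2]
gripper_width: 0.7
gripper_force: 0.0
```

```bash
python3 -c "
from m import *
ang(507,-154.8)"
```

```text
wrist dark world-deg runs [(124, 131, 30)] t 18.5 [ 439.9 -187.7   66.7] [ 0.1  0.1 -0.3]
```

Mark is at 127.5°, so about 307.5° total. Four more cycles.

apply_moves(
  increments=[
    [-1,0.0106,0.0047,0,0,0,0],
    [-1,0,0,0,0,0,0],
  ],
)

```text
time_s: 18.67
ee_pos: [453.5, -184.3, 67.0]
ee_rot: [179.9, -0.0, 15.2]
force: [-1.1, -1.2, 0.7]
gripper_width: 0.4
gripper_force: 0.2
```

apply_moves(
  increments=[
    [-1,0.0037,-0.0066,0,0,0,0],
    [-1,0.0047,-0.0059,0,0,0,0],
    [-1,0.0056,-0.0051,0,0,0,0],
    [-1,0.0064,-0.0041,0,0,0,0],
    [-1,0.007,-0.0029,0,0,0,0],
  ],
)

```text
time_s: 19.08
ee_pos: [479.9, -209.2, 66.5]
ee_rot: [180.0, 0.0, 15.1]
force: [-1.7, 0.6, 0.3]
gripper_width: 0.5
gripper_force: 0.8
```

apply_moves(
  increments=[
    [-1,0,0,0,0,0,0],
    [-1,-0.0036,-0.0111,0,0,0,0],
    [-1,-0.0225,0.0096,0,0,0,0],
    [-1,-0.0119,0.0214,0,0,0,0],
    [-1,0,0,0,0,0,0],
  ],
)

```text
time_s: 19.5
ee_pos: [437.7, -186.2, 66.3]
ee_rot: [-179.8, 0.2, 15.2]
force: [-0.2, 0.2, 0.4]
gripper_width: 0.5
gripper_force: 0.0
```

apply_moves(
  increments=[
    [-1,0.0106,0.0047,0,0,0,0],
    [-1,0,0,0,0,0,0],
  ],
)

```text
time_s: 19.67
ee_pos: [453.5, -184.2, 67.0]
ee_rot: [179.9, -0.1, 15.2]
force: [-0.0, -0.5, -0.2]
gripper_width: 0.9
gripper_force: 0.5
```

apply_moves(
  increments=[
    [-1,0.0037,-0.0066,0,0,0,0],
    [-1,0.0047,-0.0059,0,0,0,0],
    [-1,0.0056,-0.0051,0,0,0,0],
    [-1,0.0064,-0.0041,0,0,0,0],
    [-1,0.007,-0.0029,0,0,0,0],
  ],
)

```text
time_s: 20.08
ee_pos: [479.9, -209.3, 66.5]
ee_rot: [180.0, 0.0, 15.1]
force: [-1.7, 1.1, -0.3]
gripper_width: 0.2
gripper_force: 0.8
```

apply_moves(
  increments=[
    [-1,0,0,0,0,0,0],
    [-1,-0.0036,-0.0111,0,0,0,0],
    [-1,-0.0225,0.0096,0,0,0,0],
    [-1,-0.0119,0.0214,0,0,0,0],
    [-1,0,0,0,0,0,0],
  ],
)

```text
time_s: 20.5
ee_pos: [437.7, -186.2, 66.3]
ee_rot: [-179.8, 0.2, 15.2]
force: [-1.0, 0.5, -0.7]
gripper_width: 0.5
gripper_force: 0.0
```

apply_moves(
  increments=[
    [-1,0.0106,0.0047,0,0,0,0],
    [-1,0,0,0,0,0,0],
  ],
)

```text
time_s: 20.67
ee_pos: [453.5, -184.1, 67.0]
ee_rot: [179.9, -0.1, 15.2]
force: [0.3, 0.4, -0.6]
gripper_width: 0.3
gripper_force: 0.5
```

apply_moves(
  increments=[
    [-1,0.0037,-0.0066,0,0,0,0],
    [-1,0.0047,-0.0059,0,0,0,0],
    [-1,0.0056,-0.0051,0,0,0,0],
    [-1,0.0064,-0.0041,0,0,0,0],
    [-1,0.007,-0.0029,0,0,0,0],
  ],
)

```text
time_s: 21.08
ee_pos: [479.9, -209.3, 66.5]
ee_rot: [180.0, 0.0, 15.1]
force: [-3.1, 0.8, 0.5]
gripper_width: 0.3
gripper_force: 0.8
```

apply_moves(
  increments=[
    [-1,0,0,0,0,0,0],
    [-1,-0.0036,-0.0111,0,0,0,0],
    [-1,-0.0225,0.0096,0,0,0,0],
    [-1,-0.0119,0.0214,0,0,0,0],
    [-1,0,0,0,0,0,0],
  ],
)

```text
time_s: 21.5
ee_pos: [437.7, -186.2, 66.3]
ee_rot: [-179.8, 0.2, 15.2]
force: [-1.3, 0.8, 0.0]
gripper_width: 0.6
gripper_force: 0.0
```

apply_moves(
  increments=[
    [-1,0.0106,0.0047,0,0,0,0],
    [-1,0,0,0,0,0,0],
  ],
)

```text
time_s: 21.67
ee_pos: [453.5, -184.1, 67.0]
ee_rot: [179.9, -0.1, 15.2]
force: [-1.2, 0.1, -0.8]
gripper_width: 0.3
gripper_force: 0.5
```

apply_moves(
  increments=[
    [-1,0.0037,-0.0066,0,0,0,0],
    [-1,0.0047,-0.0059,0,0,0,0],
    [-1,0.0056,-0.0051,0,0,0,0],
    [-1,0.0064,-0.0041,0,0,0,0],
    [-1,0.007,-0.0029,0,0,0,0],
  ],
)

```text
time_s: 22.08
ee_pos: [479.9, -209.3, 66.5]
ee_rot: [180.0, 0.0, 15.1]
force: [-1.1, 0.4, 0.4]
gripper_width: 0.1
gripper_force: 0.8
```

apply_moves(
  increments=[
    [-1,0,0,0,0,0,0],
    [-1,-0.0036,-0.0111,0,0,0,0],
    [-1,-0.0225,0.0096,0,0,0,0],
    [-1,-0.0119,0.0214,0,0,0,0],
    [-1,0,0,0,0,0,0],
  ],
)

```text
time_s: 22.5
ee_pos: [437.7, -186.2, 66.3]
ee_rot: [-179.8, 0.2, 15.2]
force: [-1.4, 0.2, 0.2]
gripper_width: 0.5
gripper_force: 0.0
```

```bash
python3 -c "
from m import *
ang(507,-154.8)"
```

```text
wrist dark world-deg runs [(309, 317, 34)] t 22.55 [ 439.9 -187.7   66.8] [-0.3 -0.4  0. ]
```

Exactly 45° per cycle. Total is now 493°, so five more cycles give 718°. I'll do four and check.

apply_moves(
  increments=[
    [-1,0.0106,0.0047,0,0,0,0],
    [-1,0,0,0,0,0,0],
  ],
)

```text
time_s: 22.72
ee_pos: [453.5, -184.3, 67.0]
ee_rot: [179.9, -0.0, 15.2]
force: [-0.9, -0.1, 0.0]
gripper_width: 0.8
gripper_force: 0.2
```

apply_moves(
  increments=[
    [-1,0.0037,-0.0066,0,0,0,0],
    [-1,0.0047,-0.0059,0,0,0,0],
    [-1,0.0056,-0.0051,0,0,0,0],
    [-1,0.0064,-0.0041,0,0,0,0],
    [-1,0.007,-0.0029,0,0,0,0],
  ],
)

```text
time_s: 23.13
ee_pos: [479.9, -209.2, 66.5]
ee_rot: [180.0, 0.0, 15.1]
force: [-1.4, 0.6, -0.5]
gripper_width: 0.3
gripper_force: 0.8
```

apply_moves(
  increments=[
    [-1,0,0,0,0,0,0],
    [-1,-0.0036,-0.0111,0,0,0,0],
    [-1,-0.0225,0.0096,0,0,0,0],
    [-1,-0.0119,0.0214,0,0,0,0],
    [-1,0,0,0,0,0,0],
  ],
)

```text
time_s: 23.55
ee_pos: [437.7, -186.2, 66.3]
ee_rot: [-179.8, 0.2, 15.2]
force: [-1.0, 0.3, -0.4]
gripper_width: 0.6
gripper_force: 0.0
```

apply_moves(
  increments=[
    [-1,0.0106,0.0047,0,0,0,0],
    [-1,0,0,0,0,0,0],
  ],
)

```text
time_s: 23.72
ee_pos: [453.5, -184.1, 67.0]
ee_rot: [179.9, -0.1, 15.2]
force: [-0.9, -0.5, 0.3]
gripper_width: 0.6
gripper_force: 0.5
```

apply_moves(
  increments=[
    [-1,0.0037,-0.0066,0,0,0,0],
    [-1,0.0047,-0.0059,0,0,0,0],
    [-1,0.0056,-0.0051,0,0,0,0],
    [-1,0.0064,-0.0041,0,0,0,0],
    [-1,0.007,-0.0029,0,0,0,0],
  ],
)

```text
time_s: 24.13
ee_pos: [479.9, -209.3, 66.5]
ee_rot: [180.0, 0.0, 15.1]
force: [-2.2, 0.5, -0.1]
gripper_width: 0.2
gripper_force: 0.8
```

apply_moves(
  increments=[
    [-1,0,0,0,0,0,0],
    [-1,-0.0036,-0.0111,0,0,0,0],
    [-1,-0.0225,0.0096,0,0,0,0],
    [-1,-0.0119,0.0214,0,0,0,0],
    [-1,0,0,0,0,0,0],
  ],
)

```text
time_s: 24.55
ee_pos: [437.7, -186.2, 66.3]
ee_rot: [-179.8, 0.2, 15.2]
force: [0.0, 0.5, -0.0]
gripper_width: 0.6
gripper_force: 0.0
```

apply_moves(
  increments=[
    [-1,0.0106,0.0047,0,0,0,0],
    [-1,0,0,0,0,0,0],
  ],
)

```text
time_s: 24.72
ee_pos: [453.5, -184.1, 67.0]
ee_rot: [179.9, -0.0, 15.2]
force: [-0.8, -0.5, 0.4]
gripper_width: 0.3
gripper_force: 0.5
```

apply_moves(
  increments=[
    [-1,0.0037,-0.0066,0,0,0,0],
    [-1,0.0047,-0.0059,0,0,0,0],
    [-1,0.0056,-0.0051,0,0,0,0],
    [-1,0.0064,-0.0041,0,0,0,0],
    [-1,0.007,-0.0029,0,0,0,0],
  ],
)

```text
time_s: 25.13
ee_pos: [479.9, -209.3, 66.5]
ee_rot: [180.0, 0.0, 15.1]
force: [-2.4, 0.5, -0.1]
gripper_width: 0.6
gripper_force: 0.8
```

apply_moves(
  increments=[
    [-1,0,0,0,0,0,0],
    [-1,-0.0036,-0.0111,0,0,0,0],
    [-1,-0.0225,0.0096,0,0,0,0],
    [-1,-0.0119,0.0214,0,0,0,0],
    [-1,0,0,0,0,0,0],
  ],
)

```text
time_s: 25.55
ee_pos: [437.7, -186.2, 66.3]
ee_rot: [-179.8, 0.2, 15.2]
force: [-0.3, -0.3, 0.1]
gripper_width: 0.5
gripper_force: 0.0
```

apply_moves(
  increments=[
    [-1,0.0106,0.0047,0,0,0,0],
    [-1,0,0,0,0,0,0],
  ],
)

```text
time_s: 25.72
ee_pos: [453.5, -184.2, 67.0]
ee_rot: [179.9, -0.1, 15.2]
force: [-1.1, -0.8, -0.0]
gripper_width: 0.5
gripper_force: 0.5
```

apply_moves(
  increments=[
    [-1,0.0037,-0.0066,0,0,0,0],
    [-1,0.0047,-0.0059,0,0,0,0],
    [-1,0.0056,-0.0051,0,0,0,0],
    [-1,0.0064,-0.0041,0,0,0,0],
    [-1,0.007,-0.0029,0,0,0,0],
  ],
)

```text
time_s: 26.13
ee_pos: [479.9, -209.3, 66.5]
ee_rot: [180.0, 0.0, 15.1]
force: [-1.6, 1.3, -0.3]
gripper_width: 0.4
gripper_force: 0.8
```

apply_moves(
  increments=[
    [-1,0,0,0,0,0,0],
    [-1,-0.0036,-0.0111,0,0,0,0],
    [-1,-0.0225,0.0096,0,0,0,0],
    [-1,-0.0119,0.0214,0,0,0,0],
    [-1,0,0,0,0,0,0],
  ],
)

```text
time_s: 26.55
ee_pos: [437.7, -186.2, 66.3]
ee_rot: [-179.8, 0.2, 15.2]
force: [-1.0, 0.5, -0.3]
gripper_width: 0.7
gripper_force: 0.0
```

```bash
python3 -c "
from m import *
ang(507,-154.8)"
```

```text
wrist dark world-deg runs [(124, 131, 30)] t 26.6 [ 439.9 -187.7   66.8] [ 0.5 -1.   0.2]
```

apply_moves(
  increments=[
    [-1,0.0106,0.0047,0,0,0,0],
    [-1,0,0,0,0,0,0],
  ],
)

```text
time_s: 26.77
ee_pos: [453.5, -184.4, 67.0]
ee_rot: [179.9, -0.0, 15.2]
force: [-1.3, -1.0, 0.9]
gripper_width: 0.4
gripper_force: 0.2
```

apply_moves(
  increments=[
    [-1,0.0037,-0.0066,0,0,0,0],
    [-1,0.0047,-0.0059,0,0,0,0],
    [-1,0.0056,-0.0051,0,0,0,0],
    [-1,0.0064,-0.0041,0,0,0,0],
    [-1,0.007,-0.0029,0,0,0,0],
  ],
)

```text
time_s: 27.18
ee_pos: [479.9, -209.2, 66.5]
ee_rot: [180.0, 0.0, 15.1]
force: [-1.9, -0.2, 0.1]
gripper_width: 0.1
gripper_force: 0.8
```

apply_moves(
  increments=[
    [-1,0,0,0,0,0,0],
    [-1,-0.0036,-0.0111,0,0,0,0],
    [-1,-0.0225,0.0096,0,0,0,0],
    [-1,-0.0119,0.0214,0,0,0,0],
    [-1,-0.01,-0.01,0.03,0,0,0],
  ],
)

```text
time_s: 27.6
ee_pos: [425.0, -193.6, 92.2]
ee_rot: [-179.4, 0.6, 15.3]
force: [0.3, -0.2, -0.3]
gripper_width: 0.4
gripper_force: 0.0
```

apply_moves(
  increments=[
    [-1,-0.02,-0.02,0.04,0,0,0],
    [-1,-0.02,-0.02,0.03,0,0,0],
    [-1,0,0,0,0,0,0],
    [-1,0,0,0,0,0,0],
  ],
)

```text
time_s: 27.93
ee_pos: [394.6, -237.0, 162.6]
ee_rot: [179.8, -0.2, 15.0]
force: [1.0, 0.4, -0.4]
gripper_width: 0.4
gripper_force: 0.0
```

```bash
python3 - <<'E'
from m import *
ang(507,-154.8);ang(507,-154.8,"top")
w=cams.grab_frame("wrist");u,v=proj(w,[507,-154.8,90]).astype(int);print(u,v)
a=w["color"][max(v-60,0):v+60,max(u-60,0):u+60,::-1];A=cv2.resize(a,(480,480),interpolation=cv2.INTER_CUBIC)
t=cams.grab_frame("top")["color"][:,:,::-1];B=cv2.resize(t[133:193,285:345],(300,300),interpolation=cv2.INTER_CUBIC)
C=np.zeros((480,800,3),np.uint8);C[:,:480]=A;C[:300,490:790]=B;cv2.imwrite("pics/fin.png",C)
E
```

```text
wrist dark world-deg runs [(0, 79, 0), (170, 176, 36), (312, 359, 0)] t 27.9833 [ 394.2 -235.8  161. ] [ 0.   0.  -0.1]
top dark world-deg runs [(168, 174, 56)] t 28.0333 [ 393.9 -235.1  160.1] [-0.4  0.7 -0.3]
187 21
```

View pics/fin.png

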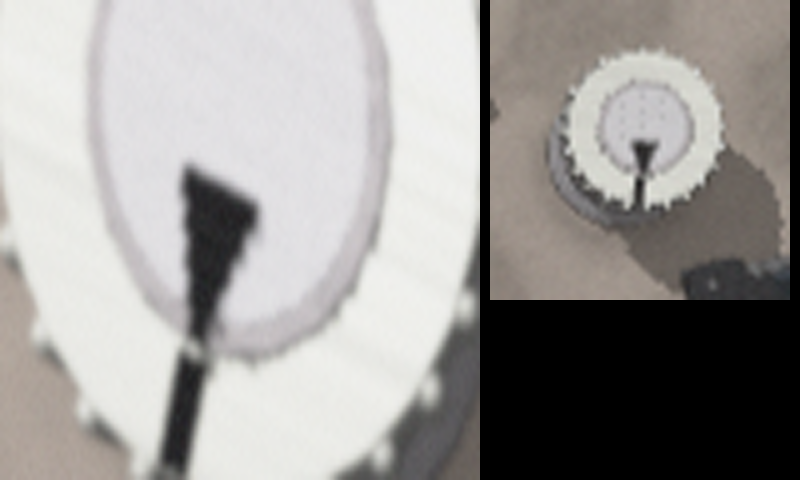

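Final picture: the mark lies under the arrow tip, at about (185,400) against (200,345) in the left crop and (640,190) in the right. It is a few degrees short, inside the ±17° tolerance. The pot hasn't moved and the hand is clear. Turns counted: 41→133→307→493→667→713°.

```bash
python3 -c "
from workcell import env
print(env.job_done())"
```

```text
the job is handed in; nothing more can be done
None
```

The large ring is two full turns past its first meeting with the arrow. Its mark is about 5° short of the arrow (limit about 17°). The large pot is still in place, nothing else was touched, the hand is clear and the job is handed in, with no verdict returned.

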